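# Third hand for a shelf bracket

### The arm

A 7-joint arm with a two-finger parallel gripper is mounted at the origin on the work surface. World frame = base frame: x ahead of the robot, y to its left, z up, the work surface at z = 0. Lengths are in m, angles in rad, forces in N, time in s.
With the tool pointing down it reaches from about 0.425 to 0.925 m from the base axis. Payload 6.8 kg.
Tool frame: the origin (TCP) lies midway between the tips of the shut fingers; the grasp point (between the pads) lies 19 mm behind it; y points along the fingers, z is the direction in which the jaws open and shut, and the axes are right-handed (so a half turn about y gives the same grasp; the last joint's range is limited). The gripper opens to 85 mm and grips with 20 to 120 N. Pads are 22 mm wide; open, the fingers measure 114 mm over their backs; the gripper's body (76 mm by 85 mm) begins 54 mm behind the grasp point. The pads swing forward as they close: fully open they stand 13 mm farther back than shut.
Start: joints at [1.04, 0.477, 0.022, 1.555, -0.011, 1.109, -0.083], TCP at [0.277, -0.616, 0.231] pointing down, gripper open.
Joint ranges: [-2.96, 2.96], [-0.34, 2.1], [-1.41, 1.46], [0.24, 2.44], [-1.37, 4.51], [0.17, 1.92], [-2.96, 2.96]. Speed limits (rad/s): [2.39, 2.39, 3.14, 3.14, 3.14, 3.14, 3.14].

### API

Orientations are given as a unit quaternion [w, x, y, z].
In Python, from station import bot gives the robot as it stands. The module is installed in compiled form; this text tells all that it offers.
- The arm moves only by the shell command python3 -m crank 'ROWS' [FORCE]. ROWS is JSON, a list of rows, each an object with "linear": the shift along the tool's x, y, z in m, a list of three; "dr": the turn, a rotation vector about the tool's x, y, z in degrees, a list of three; "hand": the gripper command: -1 is shut, 1 is fully open, values between are in proportion. A call has 1 to 10 rows; each row is the pose to reach, as a shift and turn from the pose commanded when the call began, along the tool's axes at that moment; what a row does not reach only later rows make up. A row lasts 1/12 s, in which the tool goes at most 41.7 mm and 7.16 degrees, less where a joint would pass 70% of its speed; a pose out of reach is approached as far as the arm can. A call with a gripper value outside its range is refused whole. The fingers move at their own pace and stop on an object; FORCE is the grip in N (left out, the last holds). Time passes only in rows, so rows that repeat a pose let the fingers close. It gives the time, the measured TCP pose, the force and the opening at its end, in the units of the state.
- bot.get_obs(): the state, without advancing time (a new reading comes with each control period).
- bot.read_camera(name): name is "scene" or "top" or "wrist"; returns the picture (480x640x3 uint8, blue, green, red); there is no depth.
- bot.camera_params(name): a dict with "K" (3x3 intrinsics, pixels), "R" (3x3) and "t" (3): a world point X has camera coordinates R X + t; the wrist camera has in their place "hand_eye" (4x4, takes a point from camera to tool coordinates, whose origin is the TCP and whose axes are the tool frame's). Camera axes: x right, y down, z forward; pixel columns grow to the right and rows downward; lengths in m; the calibration is good to about 2 mm. The wrist camera is an equidistant fisheye: a pixel r from the principal point sees the ray r / f radians off the axis. A picture is of the moment at which its call begins: read the wrist's pose just before it. camera_params takes no time and is no camera call.
- bot.hand_in(): hands the job in, once; it reports no verdict.
Trained networks look in the newest picture that a camera, given by its name, has taken for a name from the list of things; names that differ only in an ending like _2 or _b are one class to them, and where a whole thing is asked for, a point or a joint stands for the part that bears it (a point fixed in the world has none). Each returns a list of dicts, best first, with "score" (0 to 1); they miss things now and then, are a little off and sometimes report something else, mostly with a low value. They report only what shows in the picture. A call takes as long as a camera call.
- bot.search_frame(camera, target): "extent" ([left, top, right, bottom] in pixels, round what is visible of it).
- bot.cut_out(camera, target): "pixels" (480x640 bool, what is visible of it) and "extent" ([left, top, right, bottom] in pixels, round what is visible of it).
- bot.place_of(camera, target): "xy" ([column, row] in pixels: a listed point, or the origin of a listed thing).
The state is a dict: "t": time; "q": joint angles; "joint_vel": joint speeds; "joint_torque": joint torques, N m; "eef_pos": TCP position; "tool_rot": TCP orientation; "contact_force": force on the tool from outside, world axes, zero at the start; "torque": the same for the moment, N m; "gripper_width": opening from 0.0 (shut) to 1.0 (fully open).
Only numpy, scipy, OpenCV 4.12 (cv2) and the standard library are available. Lean on these libraries where they do the work, as an engineer would, in place of code of your own. Each camera call takes 0.05 s, during which the arm holds its last target. There are 200 camera calls.

### The job

Pick up the cast corner bracket by its web and hold it up in the air against the blue shelf upright on the sprung jig, tall leg flat on the upright's front face, centred across it and with the two top edges level, so that a colleague can bolt it on. Bring it up gently and press it straight back with a steady push of about 12 N (never more than 30 N) for at least two seconds, and finish while still holding and pressing it; do not set it down or let go, and leave the tape roll, jar and carton where they are.

Things in the scene. Friction and masses are not known exactly. Their poses are not given: they have to be found in the camera images.
- bracket: Loose aluminium corner bracket, 0.2 to 0.4 kg, standing on its foot. Origin: centre of the foot's underside; x from the foot's open end to the tall leg, y across, z up. Foot 70 (x) x 60 (y) x 8 mm, x -35 to +35. Tall leg 60 wide, 8 thick (x +27 to +35), up to z = 80 mm; its flat back face (x = +35) goes on the upright. Central web to grip: see bracket_web.
- bracket_web (a point): Grip point in the web between foot and tall leg: bracket frame (0, 0, 50) mm. The web is an upright plate 14 mm thick in y, free on both sides, x -25 to +27 mm, from the foot's top (z = 8) up to z = 66 mm. Same axes as the bracket.
- bracket_top (a point): Middle of the top edge of the bracket's flat back face: bracket frame (35, 0, 80) mm. Same axes as the bracket.
- upright: Stub of blue shelf upright with bolt slots, 50 mm wide (y), 30 deep (x), on a carriage (70 wide, z 18 to 30 mm, none of it in front of the face). Origin at bench height below the middle of its front face; x points back into the face (press this way, away from the robot), z up. Face from z = 30 to 200 mm. It slides along +x against a spring: 1 mm per newton (12 mm at 12 N), end stop at 30 mm.
- upright_top (a point): Middle of the top edge of the upright's front face: upright frame (0, 0, 200) mm, moving with it. Same axes as the upright.
- jig: Fixed jig base, dark steel plate 220 (x) x 120 (y) x 14 mm with rails up to 26 mm and a grey spring block at the back up to 69 mm. Origin at bench height below the unpressed upright's front face; the plate runs from x = -20 to +200 mm. Same axes as the upright. It stands on the robot's left or right, the bracket on the other side.
- tape: Bystander: roll of brown tape, 96 mm across, 45 mm high. Origin at the centre of its underside.
- jar: Bystander: closed clear jar, 68 mm across, 90 mm high. Origin at the centre of its underside.
- carton: Bystander: small cardboard carton, 90 x 120 x 60 mm. Origin at the centre of its underside.

How it is judged:
By the outcome, as a careful person would: the job done as asked, in the order asked, and still so for the second after the job is handed in, while the arm keeps its last pose, push and grip.
It also fails if it takes over 51 s, if anything falls off the work surface, if the arm or the gripper's body presses on something with over 40 N, if the wrist force passes 120 N, or if a joint passes its speed limit or range.

## Working session

There is one attempt and no reset: what is moved stays moved. The work goes in short steps, Python scripts to look and compute and a shell command to move; the robot and the scene stay as the last step left them, time stands still between calls to the robot, and variables do not carry over. Pictures are saved under pics/ and viewed, about 8 in all and at most 12, crops included, and the job is handed in when it is done.

```bash
mkdir -p pics; cat > h.py <<'E'
import numpy as np,cv2
from station import bot
from scipy.spatial.transform import Rotation as R
def rot(q): return R.from_quat([q[1],q[2],q[3],q[0]])
def ray(cam,px,obs=None):
    p=bot.camera_params(cam);K=np.array(p["K"])
    if cam=="wrist":
        T=np.array(p["hand_eye"]);u=(px[0]-K[0,2]);v=(px[1]-K[1,2]);r=np.hypot(u,v);th=r/K[0,0]
        d=np.array([np.sin(th)*u/r,np.sin(th)*v/r,np.cos(th)])
        Rw=rot(obs["tool_rot"]).as_matrix()
        return Rw@T[:3,3]+np.array(obs["eef_pos"]),Rw@T[:3,:3]@d
    Rm=np.array(p["R"]);t=np.array(p["t"])
    return -Rm.T@t,Rm.T@np.linalg.inv(K)@np.array([px[0],px[1],1])
def atz(cam,px,z,obs=None):
    o,d=ray(cam,px,obs);return o+d*(z-o[2])/d[2]
def tri(rs):
    A=np.zeros((3,3));b=np.zeros(3)
    for o,d in rs:
        d=d/np.linalg.norm(d);P=np.eye(3)-np.outer(d,d);A+=P;b+=P@o
    x=np.linalg.solve(A,b);return x,[np.linalg.norm((np.eye(3)-np.outer(d,d)/(d@d))@(x-o)) for o,d in rs]
def proj(cam,X):
    p=bot.camera_params(cam);c=np.array(p["R"])@X+np.array(p["t"]);c=np.array(p["K"])@c;return c[:2]/c[2]
E
python3 - <<'E'
from h import *
np.set_printoptions(precision=4,suppress=True)
o=bot.get_obs();print(o["t"],o["eef_pos"],o["tool_rot"],o["contact_force"]);print(rot(o["tool_rot"]).as_matrix())
for c in("scene","top"):
    im=bot.read_camera(c);cv2.imwrite(f"pics/{c}0.png",im)
    for n in("bracket","bracket_web","bracket_top","upright","upright_top","jig","tape","jar","carton"):
        r=bot.place_of(c,n);print(c,n,[(np.round(x["xy"],1),round(x["score"],2)) for x in r[:2]])
E
```

```text
0.0 [ 0.2767 -0.615   0.2303] [ 0.1482 -0.1485  0.692  -0.6907] [ 0.4439  0.9438 -0.0796]
[[-0.912  -0.0009  0.4103]
 [-0.4103  0.0017 -0.912 ]
 [ 0.0001 -1.     -0.0019]]
scene bracket [(array([388.3, 323.8]), 0.63)]
scene bracket_web [(array([388.3, 304.6]), 0.76)]
scene bracket_top [(array([384.2, 305.6]), 0.59)]
scene upright [(array([387.5, 305.1]), 0.7), (array([252.4, 274.3]), 0.63)]
scene upright_top [(array([249.1, 200.8]), 0.86)]
scene jig [(array([254.5, 266.7]), 0.65)]
scene tape [(array([352. , 265.8]), 0.56)]
scene jar [(array([497.7, 313. ]), 0.56)]
scene carton [(array([203.8, 234.6]), 0.8)]
top bracket [(array([255.1, 217.1]), 0.59)]
top bracket_web [(array([252. , 215.9]), 0.98)]
top bracket_top [(array([249. , 195.4]), 0.6)]
top upright [(array([380.1, 216.8]), 0.88)]
top upright_top []
top jig [(array([379.6, 216.4]), 0.59), (array([381.8, 218. ]), 0.49)]
top tape [(array([311.9, 268.9]), 0.61)]
top jar [(array([314.2, 263.6]), 0.68), (array([184. , 260.6]), 0.67)]
top carton [(array([245.5, 196.9]), 0.43)]
```

View pics/scene0.png

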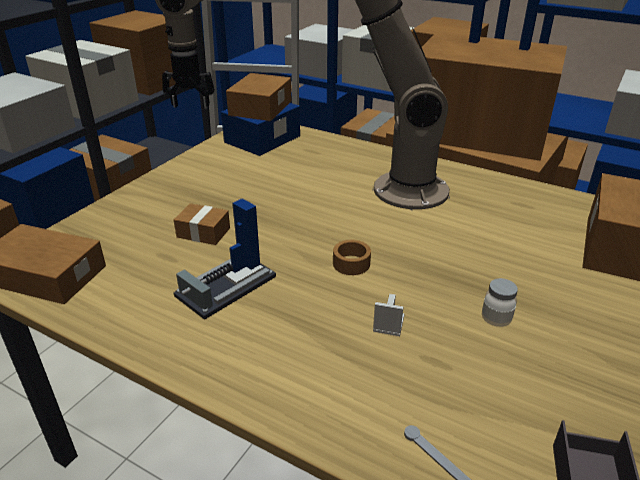

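View pics/top0.png

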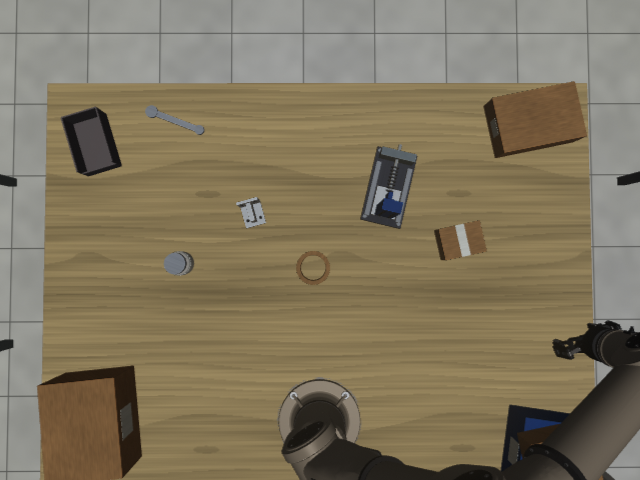

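```bash
python3 - <<'E'
from h import *
np.set_printoptions(precision=4,suppress=True)
w=tri([ray("scene",(388.3,304.6)),ray("top",(252,215.9))]);print("web",w)
print("webtop z50",atz("top",(252,215.9),.05),"top@80",atz("top",(249,195.4),.08),atz("scene",(384.2,305.6),.08))
print("br0",atz("top",(255.1,217.1),0),atz("scene",(388.3,323.8),0))
print("up0",atz("top",(380.1,216.8),0),atz("scene",(252.4,274.3),0),"uptop",atz("scene",(249.1,200.8),.2))
print("tape",atz("top",(311.9,268.9),0),atz("scene",(352,265.8),0),"jar",atz("scene",(497.7,313),0),atz("top",(184,260.6),0),"carton",atz("scene",(203.8,234.6),0))
for c in("scene","top"):print(c,atz(c,(320,240),0),ray(c,(320,240))[0])
E
```

```text
web (array([0.5855, 0.1879, 0.0451]), [np.float64(0.0028714800608874934), np.float64(0.0028714800608874735)])
webtop z50 [0.5839 0.1899 0.05  ] top@80 [0.6385 0.1945 0.08  ] [0.6325 0.1939 0.08  ]
br0 [0.5844 0.1873 0.    ] [0.5973 0.1935 0.    ]
up0 [ 0.5842 -0.1787  0.    ] [ 0.6023 -0.1752  0.    ] uptop [ 0.5826 -0.1829  0.2   ]
tape [0.4325 0.0215 0.    ] [ 0.446   0.0237 -0.    ] jar [0.4383 0.396  0.    ] [0.458  0.3939 0.    ] carton [ 0.5239 -0.3953  0.    ]
scene [ 0.3858 -0.1054  0.    ] [1.4937 0.5334 0.8719]
top [ 0.5167 -0.0024  0.    ] [0.4672 0.0037 1.4963]
```

The scene view shows the bracket at about (388,315), tall leg on the side away from the robot. The jig and upright are at (245,270), tape (352,257), jar (499,303) and carton (203,223). The top view agrees: bracket (251,212), upright (392,203). Next I'll enlarge the top view to get the yaws.

```bash
python3 - <<'E'
import cv2,numpy as np
im=cv2.imread("pics/top0.png")
a=cv2.resize(im[185:240,225:280],(400,400),interpolation=cv2.INTER_CUBIC)   # 7.27x
b=cv2.resize(im[140:235,345:440],(400,400),interpolation=cv2.INTER_CUBIC)   # 4.21x
cv2.imwrite("pics/crop0.png",np.hstack([a,b]))
E
```

```text
(no output)
```

View pics/crop0.png

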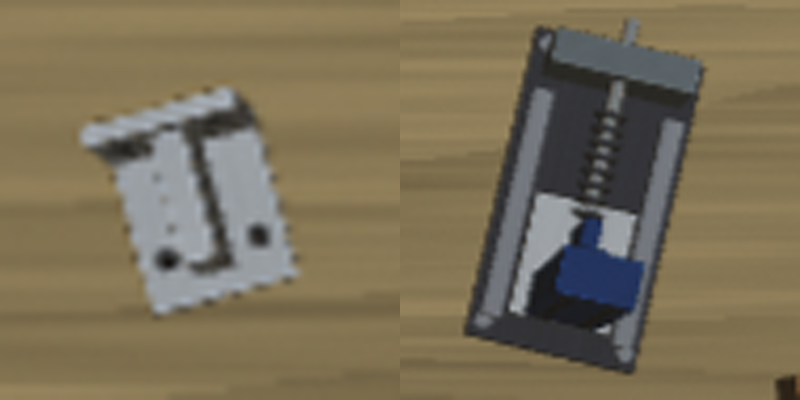

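The left crop shows the bracket foot's front edge from (158,313) to (297,270) and its leg top from (85,137) to (235,92). The right crop shows the jig plate corners at (468,330), (632,372), (703,65) and (537,28). Fit both.

```bash
python3 - <<'E'
from h import *
np.set_printoptions(precision=4,suppress=True)
A=lambda p,z:atz("top",(225+p[0]/7.27,185+p[1]/7.27),z)
B=lambda p,z:atz("top",(345+(p[0]-400)/4.21,140+p[1]/4.21),z)
fl,fr=A((158,313),.008),A((297,270),.008);l1,l2=A((85,137),.08),A((235,92),.08)
for a,b in((fl,fr),(l1,l2)):
    d=a-b;print("bracket edge",a,b,"len",np.linalg.norm(d),"yaw",np.degrees(np.arctan2(-d[0],d[1])))
P=[B(p,.014) for p in((468,330),(632,372),(703,65),(537,28))]
for i in range(4):print(P[i],np.linalg.norm(P[i]-P[(i+1)%4]))
m=(P[0]+P[1])/2;n=(P[2]+P[3])/2;d=n-m;print("jig yaw",np.degrees(np.arctan2(d[1],d[0])),"face",m+d/np.linalg.norm(d)*.02)
E
```

```text
bracket edge [0.5519 0.2105 0.008 ] [0.5689 0.155  0.008 ] len 0.05807589881003219 yaw 17.082503131121232
bracket edge [0.6151 0.2285 0.08  ] [0.6321 0.1714 0.08  ] len 0.059591960209254335 yaw 16.645362428763953
[ 0.5786 -0.1219  0.014 ] 0.11664088984468252
[ 0.5493 -0.2348  0.014 ] 0.21914771790230167
[ 0.7623 -0.2862  0.014 ] 0.11791826752056331
[ 0.7884 -0.1712  0.014 ] 0.2154923621215237
jig yaw -13.39455301009481 face [ 0.5834 -0.183   0.014 ]
```

```bash
r='{"linear":[-0.29,0.0,-0.29],"dr":[0,0,0],"hand":1}'; true
python3 -m crank '[{"linear":[-0.03,0,-0.03],"dr":[0,0,0],"hand":1},{"linear":[-0.06,0,-0.06],"dr":[0,0,0],"hand":1},{"linear":[-0.09,0,-0.09],"dr":[0,0,0],"hand":1},{"linear":[-0.12,0,-0.12],"dr":[0,0,0],"hand":1},{"linear":[-0.15,0,-0.15],"dr":[0,0,0],"hand":1},{"linear":[-0.18,0,-0.18],"dr":[0,0,0],"hand":1},{"linear":[-0.21,0,-0.21],"dr":[0,0,0],"hand":1},{"linear":[-0.24,0,-0.24],"dr":[0,0,0],"hand":1},{"linear":[-0.27,0,-0.27],"dr":[0,0,0],"hand":1},{"linear":[-0.29,0,-0.29],"dr":[0,0,0],"hand":1}]'
```

```text
t: 1.83
eef_pos: [0.4232, -0.2292, 0.2317]
tool_rot: [-0.149, 0.149, -0.691, 0.691]
contact_force: [0.0, 0.1, 0.3]
gripper_width: 1.0
```

```bash
python3 -m crank '[{"linear":[-0.03,0,-0.03],"dr":[0,0,0],"hand":1},{"linear":[-0.06,0,-0.06],"dr":[0,0,0],"hand":1},{"linear":[-0.09,0,-0.09],"dr":[0,0,0],"hand":1},{"linear":[-0.12,0,-0.12],"dr":[0,0,0],"hand":1},{"linear":[-0.15,0,-0.15],"dr":[0,0,0],"hand":1},{"linear":[-0.18,0,-0.18],"dr":[0,0,0],"hand":1},{"linear":[-0.21,0,-0.21],"dr":[0,2,0],"hand":1},{"linear":[-0.24,0,-0.24],"dr":[0,4,0],"hand":1},{"linear":[-0.27,0,-0.27],"dr":[0,6,0],"hand":1},{"linear":[-0.29,0,-0.29],"dr":[0,7.4,0],"hand":1}]'
python3 -m crank '[{"linear":[-0.02,0.015,-0.015],"dr":[0,0,0],"hand":1},{"linear":[-0.036,0.03,-0.022],"dr":[0,0,0],"hand":1},{"linear":[-0.036,0.03,-0.022],"dr":[0,0,0],"hand":1},{"linear":[-0.036,0.03,-0.022],"dr":[0,0,0],"hand":1}]'
python3 - <<'E'
from h import *
np.set_printoptions(precision=4,suppress=True)
o=bot.get_obs();print(o["t"],o["eef_pos"],o["q"]);print(rot(o["tool_rot"]).as_matrix())
im=bot.read_camera("wrist");cv2.imwrite("pics/w1.png",im)
for n,z in(("bracket",0),("bracket_web",.05),("bracket_top",.08)):
    for x in bot.place_of("wrist",n)[:2]:print(n,x["xy"],x["score"],atz("wrist",x["xy"],z,o))
E
```

```text
t: 2.67
eef_pos: [0.5685, 0.1545, 0.2315]
tool_rot: [0.104, -0.103, 0.7, -0.699]
contact_force: [0.7, -1.0, -0.0]
gripper_width: 1.007
t: 3.0
eef_pos: [0.5956, 0.1831, 0.2002]
tool_rot: [-0.103, 0.105, -0.699, 0.7]
contact_force: [0.4, -0.1, -0.1]
gripper_width: 1.001
3.0 [0.5956 0.1831 0.2002] [-0.1149  0.4512 -0.3794  1.6946  0.1884  1.0343 -1.8332]
[[-0.9569 -0.0023  0.2904]
 [-0.2904 -0.0005 -0.9569]
 [ 0.0023 -1.     -0.0001]]
bracket [310.8, 214.8] 0.62 [0.5946 0.1923 0.    ]
bracket_web [311.0, 226.3] 0.6 [0.5948 0.1906 0.05  ]
bracket_top [309.9, 189.8] 0.96 [0.6264 0.1999 0.08  ]
```

View pics/w1.png

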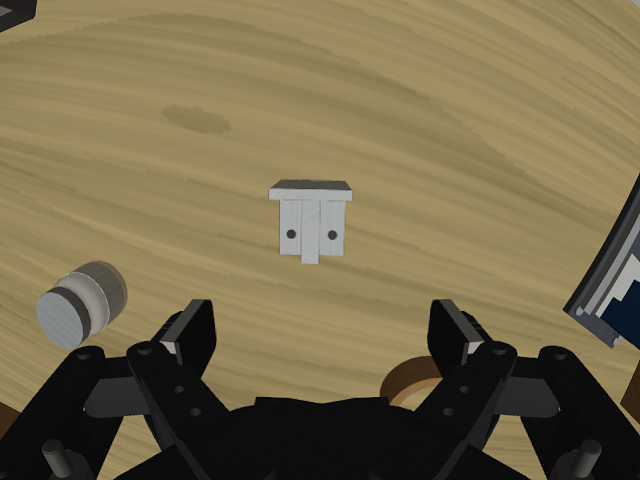

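The wrist view shows the bracket almost square in the picture, its leg top strip from (269,189) to (352,190) and its web centred on column 310.

```bash
python3 - <<'E'
from h import *
np.set_printoptions(precision=4,suppress=True)
o=bot.get_obs();im=cv2.imread("pics/w1.png")
g=cv2.cvtColor(im[170:275,255:365],cv2.COLOR_BGR2GRAY)
cv2.imwrite("pics/w1c.png",cv2.resize(im[170:275,255:365],None,fx=5,fy=5,interpolation=cv2.INTER_CUBIC))
for a,b in(((269,189),(352,190)),((269,199),(353,200))):
    A,B=atz("wrist",a,.08,o),atz("wrist",b,.08,o);d=A-B;print(A,B,np.linalg.norm(d),np.degrees(np.arctan2(-d[0],d[1])),(A+B)/2)
for a,z in(((301,263),.066),((319,263),.066),((301,201),.066),((319,201),.066)):print(atz("wrist",a,z,o))
E
```

```text
[0.6196 0.2268 0.08  ] [0.6358 0.1695 0.08  ] 0.05953039957532965 15.801942108404399 [0.6277 0.1982 0.08  ]
[0.6125 0.2249 0.08  ] [0.6291 0.1667 0.08  ] 0.060524087187444474 15.84600173297004 [0.6208 0.1958 0.08  ]
[0.5683 0.1889 0.066 ]
[0.5724 0.1754 0.066 ]
[0.6155 0.2024 0.066 ]
[0.6194 0.1894 0.066 ]
```

View pics/w1c.png

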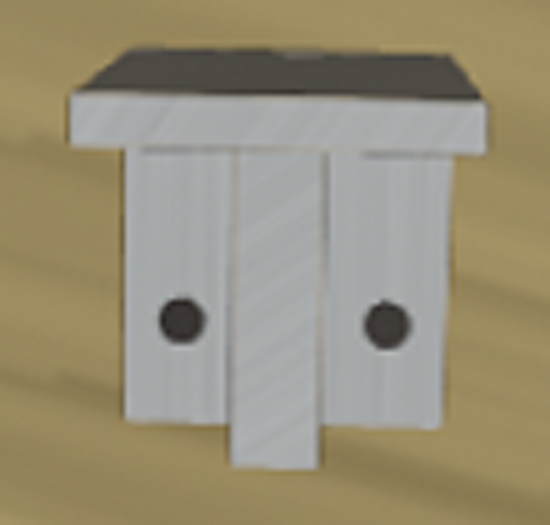

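```bash
python3 -m crank '[{"linear":[0,0.02,-0.006],"dr":[0,1.2,0],"hand":1},{"linear":[0,0.05,-0.006],"dr":[0,1.2,0],"hand":1},{"linear":[0,0.08,-0.006],"dr":[0,1.2,0],"hand":1},{"linear":[0,0.11,-0.006],"dr":[0,1.2,0],"hand":1},{"linear":[0,0.135,-0.006],"dr":[0,1.2,0],"hand":1},{"linear":[0,0.155,-0.006],"dr":[0,1.2,0],"hand":1},{"linear":[0,0.17,-0.006],"dr":[0,1.2,0],"hand":1},{"linear":[0,0.17,-0.006],"dr":[0,1.2,0],"hand":1}]'
python3 -m crank '[{"linear":[0,0,0],"dr":[0,0,0],"hand":0.2},{"linear":[0,0,0],"dr":[0,0,0],"hand":-0.2},{"linear":[0,0,0],"dr":[0,0,0],"hand":-0.5},{"linear":[0,0,0],"dr":[0,0,0],"hand":-0.6},{"linear":[0,0,0],"dr":[0,0,0],"hand":-1},{"linear":[0,0,0],"dr":[0,0,0],"hand":-1},{"linear":[0,0,0],"dr":[0,0,0],"hand":-1},{"linear":[0,0,0],"dr":[0,0,0],"hand":-1},{"linear":[0,0,0],"dr":[0,0,0],"hand":-1},{"linear":[0,0,0],"dr":[0,0,0],"hand":-1}]' 80
```

```text
t: 3.87
eef_pos: [0.5925, 0.1867, 0.0289]
tool_rot: [-0.094, 0.097, -0.7, 0.701]
contact_force: [-0.4, -0.5, 0.1]
gripper_width: 0.997
t: 4.7
eef_pos: [0.5948, 0.1892, 0.0323]
tool_rot: [0.097, -0.096, 0.701, -0.7]
contact_force: [-1.9, 0.6, 6.2]
gripper_width: 0.147
```

```bash
python3 -m crank '[{"linear":[0,-0.004,0],"dr":[0,0,0],"hand":-1},{"linear":[0,-0.012,0],"dr":[0,0,0],"hand":-1},{"linear":[0,-0.025,0],"dr":[0,0,0],"hand":-1},{"linear":[0,-0.042,0],"dr":[0,0,0],"hand":-1},{"linear":[0,-0.06,0],"dr":[0,0,0],"hand":-1},{"linear":[0,-0.08,0],"dr":[0,0,0],"hand":-1},{"linear":[0,-0.1,0],"dr":[0,0,0],"hand":-1},{"linear":[0,-0.115,0],"dr":[0,0,0],"hand":-1},{"linear":[0,-0.122,0],"dr":[0,0,0],"hand":-1},{"linear":[0,-0.122,0],"dr":[0,0,0],"hand":-1}]' 80
python3 - <<'E'
from h import *
np.set_printoptions(precision=4,suppress=True)
o=bot.get_obs();print(o["t"],o["eef_pos"],o["contact_force"]);M=rot(o["tool_rot"]).as_matrix();print(M)
print("x yaw",np.degrees(np.arctan2(-M[1,0],-M[0,0])))
d=np.array([np.cos(np.radians(-13.4)),np.sin(np.radians(-13.4)),0]);f=np.array([.5834,-.183,0])
T=f-.095*d;T[2]=.155;print(T,M.T@(T-o["eef_pos"]))
im=bot.read_camera("wrist");cv2.imwrite("pics/w2.png",im)
E
```

```text
t: 5.53
eef_pos: [0.5953, 0.1889, 0.1558]
tool_rot: [0.097, -0.095, 0.701, -0.7]
contact_force: [-0.4, -0.8, -2.8]
gripper_width: 0.151
5.5333 [0.5953 0.1889 0.1558] [-0.3757 -0.7965 -2.7607]
[[-0.9631  0.0035  0.2691]
 [-0.2691  0.0011 -0.9631]
 [-0.0037 -1.     -0.0001]]
x yaw 15.612865738604965
[ 0.491 -0.161  0.155] [0.1947 0.     0.3089]
```

View pics/w2.png

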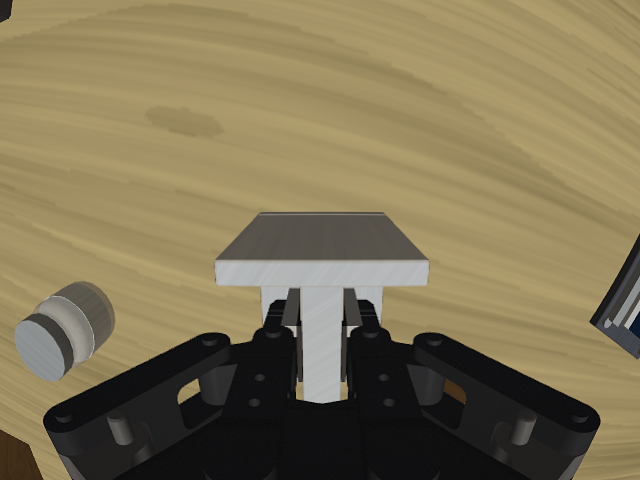

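The bracket is held squarely, its leg top edge from (216,262) to (428,262). I'll carry it to a standoff 60 mm in front of the upright.

```bash
python3 -m crank '[{"linear":[0.004,0,0.006],"dr":[0,1,0],"hand":-1},{"linear":[0.012,0,0.019],"dr":[0,2.5,0],"hand":-1},{"linear":[0.024,0,0.038],"dr":[0,5,0],"hand":-1},{"linear":[0.038,0,0.06],"dr":[0,8,0],"hand":-1},{"linear":[0.054,0,0.086],"dr":[0,11,0],"hand":-1},{"linear":[0.07,0,0.111],"dr":[0,14,0],"hand":-1},{"linear":[0.086,0,0.136],"dr":[0,17,0],"hand":-1},{"linear":[0.102,0,0.162],"dr":[0,20,0],"hand":-1},{"linear":[0.118,0,0.187],"dr":[0,23,0],"hand":-1},{"linear":[0.13,0,0.206],"dr":[0,26,0],"hand":-1}]' 80
python3 - <<'E'
from h import *
np.set_printoptions(precision=4,suppress=True)
o=bot.get_obs();print(o["t"],o["eef_pos"],o["contact_force"]);M=rot(o["tool_rot"]).as_matrix()
print("yaw",np.degrees(np.arctan2(-M[1,0],-M[0,0])))
print(M.T@(np.array([.491,-.161,.155])-o["eef_pos"]))
E
```

```text
t: 6.42
eef_pos: [0.5218, -0.0493, 0.1522]
tool_rot: [0.068, -0.066, -0.703, 0.705]
contact_force: [0.2, -1.7, -3.4]
gripper_width: 0.154
6.4167 [ 0.5218 -0.0493  0.1522] [ 0.2314 -1.6533 -3.44  ]
yaw -10.816821575124107
[ 0.0093 -0.0025  0.1155]
```

```bash
python3 -m crank '[{"linear":[0.002,0,0.025],"dr":[0,0.5,0],"hand":-1},{"linear":[0.004,0,0.045],"dr":[0,1,0],"hand":-1},{"linear":[0.006,0,0.065],"dr":[0,1.5,0],"hand":-1},{"linear":[0.008,0,0.083],"dr":[0,2,0],"hand":-1},{"linear":[0.009,0,0.099],"dr":[0,2.6,0],"hand":-1},{"linear":[0.009,-0.002,0.11],"dr":[0,2.6,0],"hand":-1},{"linear":[0.009,-0.0025,0.1155],"dr":[0,2.6,0],"hand":-1},{"linear":[0.009,-0.0025,0.1155],"dr":[0,2.6,0],"hand":-1},{"linear":[0.009,-0.0025,0.1155],"dr":[0,2.6,0],"hand":-1}]' 80
python3 - <<'E'
from h import *
np.set_printoptions(precision=4,suppress=True)
o=bot.get_obs();print(o["t"],o["eef_pos"],o["contact_force"]);M=rot(o["tool_rot"]).as_matrix();print(M)
print("yaw",np.degrees(np.arctan2(-M[1,0],-M[0,0])))
im=bot.read_camera("wrist");cv2.imwrite("pics/w3.png",im)
for n in("upright_top","bracket_top"):
    for x in bot.place_of("wrist",n)[:2]:print(n,x["xy"],x["score"],atz("wrist",x["xy"],.2,o))
bot.read_camera("scene")
for n in("upright_top","bracket_top"):
    for x in bot.place_of("scene",n)[:2]:print(n,x["xy"],x["score"],atz("scene",x["xy"],.2,o))
E
```

```text
t: 7.17
eef_pos: [0.4951, -0.1563, 0.1558]
tool_rot: [-0.08, 0.08, 0.703, -0.702]
contact_force: [-0.8, -0.0, -3.3]
gripper_width: 0.155
7.1667 [ 0.4951 -0.1563  0.1558] [-0.7689 -0.0026 -3.3176]
[[-0.9745  0.0001 -0.2244]
 [ 0.2244  0.0005 -0.9745]
 [-0.     -1.     -0.0005]]
yaw -12.96638161319325
upright_top [340.7, 48.6] 0.79 [ 0.5829 -0.1837  0.2   ]
bracket_top [319.3, 260.6] 0.76 [ 0.528  -0.1652  0.2   ]
bracket_top [157.3, 321.6] 0.5 [ 0.5195 -0.1106  0.2   ]
upright_top [250.0, 198.3] 0.6 [ 0.5721 -0.1879  0.2   ]
bracket_top [268.0, 192.2] 0.66 [ 0.5269 -0.1678  0.2   ]
bracket_top [282.6, 215.5] 0.5 [ 0.5978 -0.0799  0.2   ]
```

View pics/w3.png

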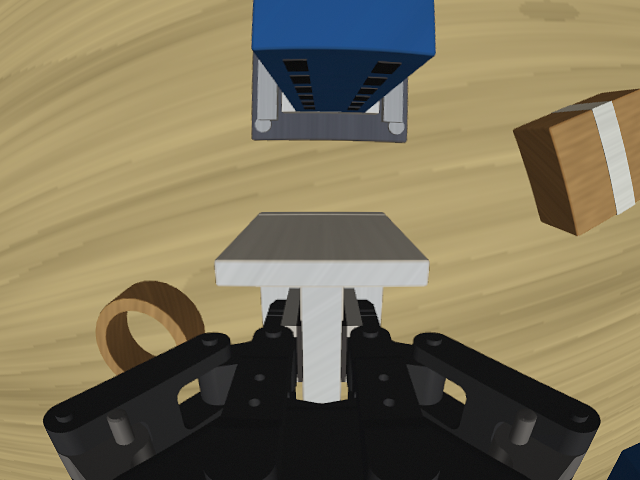

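The wrist view shows the upright's top front edge from (252,49) to (436,53), the jig plate's front edge from (252,138) to (407,142), and the bracket's back top edge from (216,261) to (428,261).

```bash
python3 - <<'E'
from h import *
np.set_printoptions(precision=4,suppress=True)
o=bot.get_obs();M=rot(o["tool_rot"]).as_matrix();e=o["eef_pos"]
def f(a,b,z,n):
    A,B=atz("wrist",a,z,o),atz("wrist",b,z,o);d=A-B
    print(n,"len",np.linalg.norm(d),"yaw",np.degrees(np.arctan2(-d[0],d[1])),"mid",(A+B)/2,"tool",M.T@((A+B)/2-e))
f((252,49),(436,53),.2,"upright");f((252,138),(407,142),.014,"plate")
for z in(.198,.2,.202,.204,.206,.208):f((216,261),(428,261),z,f"br z{z}")
for n,s in(("bracket",0),("upright",0)):
    m=bot.cut_out("wrist",n)
    print(n,[(x["score"],x["extent"]) for x in m[:2]])
# subpixel: blue-edge rows of upright face/top boundary, plate edge
im=cv2.imread("pics/w3.png")
v=im[:,:,0].astype(float)
pts=[]
for c in range(262,428,4):
    g=np.diff(cv2.GaussianBlur(v[30:75,c-1:c+2],(1,3),0).mean(1));pts.append((c,30.5+np.argmin(g)))
p=np.array(pts);k=np.polyfit(p[:,0],p[:,1],1);print("upright edge fit",k,p[::8])
gr=cv2.cvtColor(im,cv2.COLOR_BGR2GRAY).astype(float);pts=[]
for c in range(262,400,4):
    g=np.diff(gr[128:150,c-1:c+2].mean(1));pts.append((c,128.5+np.argmax(g)))
p=np.array(pts);print("plate edge",np.polyfit(p[:,0],p[:,1],1))
pts=[]
for c in range(225,420,4):
    g=np.diff(gr[252:270,c-1:c+2].mean(1));pts.append((c,252.5+np.argmax(g)))
p=np.array(pts);print("br edge",np.polyfit(p[:,0],p[:,1],1))
E
```

```text
upright len 0.0492123602580835 yaw -13.036830134155235 mid [ 0.5831 -0.1846  0.2   ] tool [-0.0921 -0.0442  0.0082]
plate len 0.11868021873117168 yaw -14.221962331636995 mid [ 0.5638 -0.1802  0.014 ] tool [-0.0723  0.1418  0.0082]
br z0.198 len 0.06153038838667392 yaw -12.95623617242826 mid [ 0.527  -0.1654  0.198 ] tool [-0.0332 -0.0422  0.002 ]
br z0.2 len 0.06030164826433019 yaw -12.956236172428342 mid [ 0.5277 -0.1656  0.2   ] tool [-0.0338 -0.0442  0.002 ]
br z0.202 len 0.059072908141986485 yaw -12.956236172428312 mid [ 0.5283 -0.1657  0.202 ] tool [-0.0345 -0.0462  0.002 ]
br z0.204 len 0.05784416801964276 yaw -12.956236172428286 mid [ 0.5289 -0.1658  0.204 ] tool [-0.0351 -0.0482  0.002 ]
br z0.206 len 0.05661542789729903 yaw -12.956236172428257 mid [ 0.5295 -0.166   0.206 ] tool [-0.0357 -0.0502  0.002 ]
br z0.208 len 0.05538668777495528 yaw -12.956236172428234 mid [ 0.5301 -0.1661  0.208 ] tool [-0.0363 -0.0522  0.002 ]
bracket [(0.61, [214.8, 210.4, 429.2, 402.8])]
upright [(0.69, [246.4, 0.0, 436.8, 116.1]), (0.44, [251.6, 0.0, 436.5, 145.2])]
upright edge fit [ 0.0318 38.9878] [[262.   49.5]
 [294.   48.5]
 [326.   48.5]
 [358.   49.5]
 [390.   51.5]
 [422.   54.5]]
plate edge [  0.0181 134.6521]
br edge [ -0.  259.5]
```

```bash
python3 - <<'E'
from h import *
np.set_printoptions(precision=4,suppress=True)
Z=[]
for i in range(8):
    Z.append(np.r_[bot.get_obs()["eef_pos"],bot.get_obs()["contact_force"]]);bot.read_camera("wrist")
Z=np.array(Z);print(Z.mean(0),Z.std(0))
im=cv2.imread("pics/w3.png")
a=cv2.resize(im[240:280,205:245],(400,300),interpolation=cv2.INTER_CUBIC)
crop=lambda cx,cy:cv2.resize(im[cy-15:cy+15,cx-20:cx+20],(400,300),interpolation=cv2.INTER_NEAREST)
cv2.imwrite("pics/c3.png",np.vstack([np.hstack([crop(252,50),crop(436,53)]),np.hstack([crop(216,262),crop(428,262)])]))
E
```

```text
[ 0.495  -0.1567  0.1558  0.1477 -0.1674 -2.8085] [0.0001 0.0002 0.     0.2386 0.5901 0.4922]
```

View pics/c3.png

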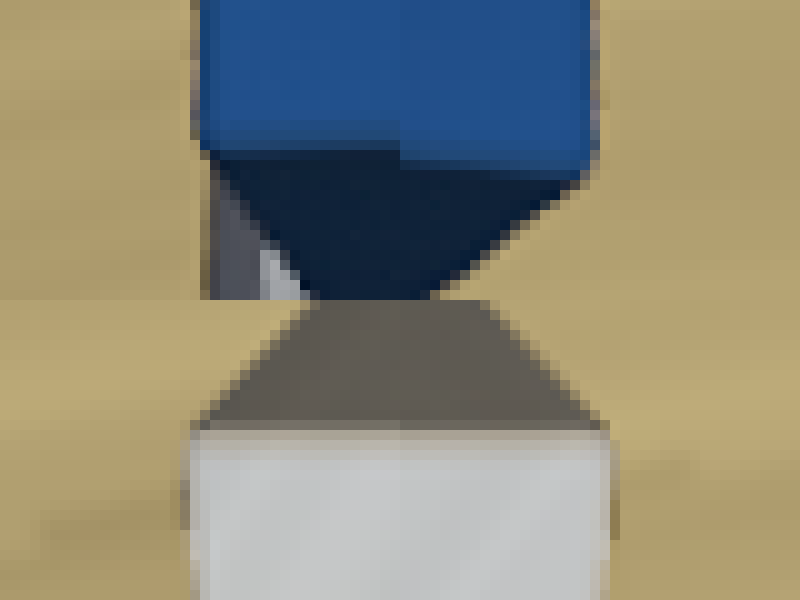

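```bash
python3 -m crank '[{"linear":[-0.004,0.001,0.002],"dr":[0,0.5,0],"hand":-1},{"linear":[-0.01,0.003,0.005],"dr":[0,0.5,0],"hand":-1},{"linear":[-0.018,0.0033,0.0055],"dr":[0,0.5,0],"hand":-1},{"linear":[-0.026,0.0033,0.0056],"dr":[0,0.5,0],"hand":-1},{"linear":[-0.034,0.0033,0.0057],"dr":[0,0.5,0],"hand":-1},{"linear":[-0.039,0.0033,0.0058],"dr":[0,0.5,0],"hand":-1},{"linear":[-0.042,0.0033,0.0058],"dr":[0,0.5,0],"hand":-1},{"linear":[-0.042,0.0033,0.0058],"dr":[0,0.5,0],"hand":-1},{"linear":[-0.042,0.0033,0.0058],"dr":[0,0.5,0],"hand":-1},{"linear":[-0.042,0.0033,0.0058],"dr":[0,0.5,0],"hand":-1}]' 100
python3 - <<'E'
from h import *
im=bot.read_camera("wrist");cv2.imwrite("pics/w4.png",im)
o=bot.get_obs();print(o["eef_pos"],o["tool_rot"],bot.place_of("wrist","upright_top")[:1],bot.place_of("wrist","bracket_top")[:1])
cv2.imwrite("pics/w4c.png",cv2.resize(im[130:290,190:450],(780,480),interpolation=cv2.INTER_CUBIC))
E
```

```text
t: 8.8
eef_pos: [0.5342, -0.1718, 0.1524]
tool_rot: [-0.083, 0.083, 0.702, -0.702]
contact_force: [-1.1, 0.6, -3.9]
gripper_width: 0.149
[ 0.53412322 -0.17180594  0.15244671] [-0.08309332  0.08277348  0.70222779 -0.70222517] [{'xy': [317.4, 204.6], 'score': 0.64}] [{'xy': [320.4, 260.9], 'score': 0.87}]
```

View pics/w4c.png

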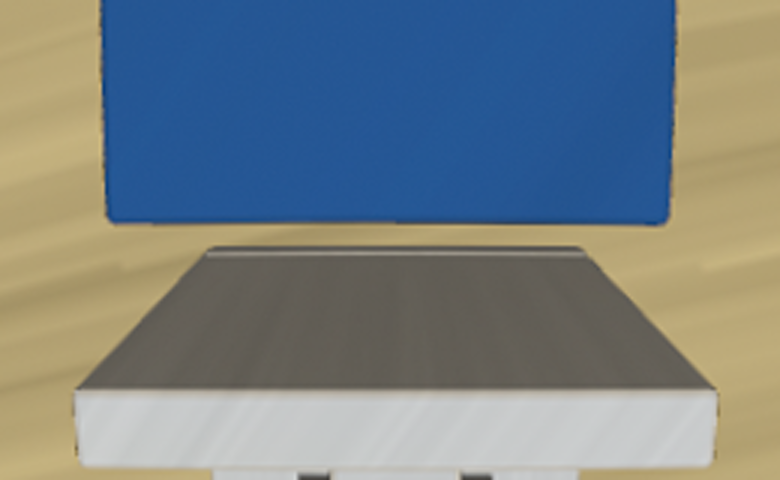

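```bash
python3 - <<'E'
from h import *
np.set_printoptions(precision=4,suppress=True)
o=bot.get_obs();M=rot(o["tool_rot"]).as_matrix();e=o["eef_pos"];print(bot.camera_params("wrist")["K"],bot.camera_params("wrist")["hand_eye"])
def f(a,b,z,n):
    a=(190+a[0]/3,130+a[1]/3);b=(190+b[0]/3,130+b[1]/3)
    A,B=atz("wrist",a,z,o),atz("wrist",b,z,o);d=A-B
    print(n,z,"len",np.linalg.norm(d),"yaw",np.degrees(np.arctan2(-d[0],d[1])),"tool",M.T@((A+B)/2-e))
for z in(.196,.198,.2,.202):f((105,222),(670,224),z,"up");f((75,390),(716,390),z,"br")
print("tool yaw",np.degrees(np.arctan2(-M[1,0],-M[0,0])))
E
```

```text
[[371.6483   0.     321.3247]
 [  0.     371.6483 246.2762]
 [  0.       0.       1.    ]] [[ 0.0012  0.9656  0.2599 -0.0646]
 [ 0.0005 -0.2599  0.9656 -0.1424]
 [ 1.     -0.001  -0.0008  0.0019]
 [ 0.      0.      0.      1.    ]]
up 0.196 len 0.051685722276671925 yaw -13.776050584370502 tool [-0.0499 -0.0434  0.0012]
br 0.196 len 0.06123914177052567 yaw -13.542657091200978 tool [-0.0339 -0.0434  0.002 ]
up 0.198 len 0.05064089088261055 yaw -13.776050584370424 tool [-0.0502 -0.0454  0.0012]
br 0.198 len 0.060001187166259705 yaw -13.542657091201052 tool [-0.0345 -0.0454  0.002 ]
up 0.2 len 0.049596059488549185 yaw -13.776050584370466 tool [-0.0505 -0.0474  0.0013]
br 0.2 len 0.058763232561993714 yaw -13.542657091201022 tool [-0.0351 -0.0474  0.002 ]
up 0.202 len 0.04855122809448785 yaw -13.776050584370502 tool [-0.0508 -0.0494  0.0013]
br 0.202 len 0.057525277957727716 yaw -13.54265709120099 tool [-0.0358 -0.0494  0.002 ]
tool yaw -13.478585898436975
```

Gap 15.4 mm, lateral error 0.8 mm and yaw error 0.2°. I'll correct these with a 0.4 mm lift while closing the gap gently.

```bash
python3 -m crank '[{"linear":[0,-0.0004,-0.0009],"dr":[0,0.2,0],"hand":-1},{"linear":[-0.003,-0.0004,-0.0009],"dr":[0,0.2,0],"hand":-1},{"linear":[-0.006,-0.0004,-0.0009],"dr":[0,0.2,0],"hand":-1},{"linear":[-0.009,-0.0004,-0.0009],"dr":[0,0.2,0],"hand":-1},{"linear":[-0.011,-0.0004,-0.0009],"dr":[0,0.2,0],"hand":-1},{"linear":[-0.0125,-0.0004,-0.0009],"dr":[0,0.2,0],"hand":-1},{"linear":[-0.0135,-0.0004,-0.0009],"dr":[0,0.2,0],"hand":-1},{"linear":[-0.0145,-0.0004,-0.0009],"dr":[0,0.2,0],"hand":-1},{"linear":[-0.0155,-0.0004,-0.0009],"dr":[0,0.2,0],"hand":-1},{"linear":[-0.0165,-0.0004,-0.0009],"dr":[0,0.2,0],"hand":-1}]' 100
python3 -m crank '[{"linear":[-0.0005,0,0],"dr":[0,0,0],"hand":-1},{"linear":[-0.001,0,0],"dr":[0,0,0],"hand":-1},{"linear":[-0.0015,0,0],"dr":[0,0,0],"hand":-1},{"linear":[-0.002,0,0],"dr":[0,0,0],"hand":-1},{"linear":[-0.002,0,0],"dr":[0,0,0],"hand":-1},{"linear":[-0.002,0,0],"dr":[0,0,0],"hand":-1}]' 100
```

```text
t: 9.78
eef_pos: [0.5504, -0.1748, 0.1528]
tool_rot: [-0.084, 0.084, 0.702, -0.702]
contact_force: [-1.1, 0.7, -2.9]
gripper_width: 0.15
t: 10.28
eef_pos: [0.5524, -0.1753, 0.1528]
tool_rot: [-0.084, 0.084, 0.702, -0.702]
contact_force: [-3.5, 1.6, -1.8]
gripper_width: 0.152
```

```bash
python3 - <<'E'
from h import *
im=bot.read_camera("wrist");s=bot.read_camera("scene")
a=cv2.resize(im[150:290,195:445],(750,420),interpolation=cv2.INTER_CUBIC)
cv2.imwrite("pics/w5c.png",a)
cv2.imwrite("pics/s5.png",s)
o=bot.get_obs();print(o["contact_force"],o["torque"],o["eef_pos"])
E
```

```text
[-2.78683095  1.45377169 -1.97937794] [0.14492129 0.62797022 0.06465822] [ 0.55242177 -0.17529924  0.15276283]
```

View pics/w5c.png

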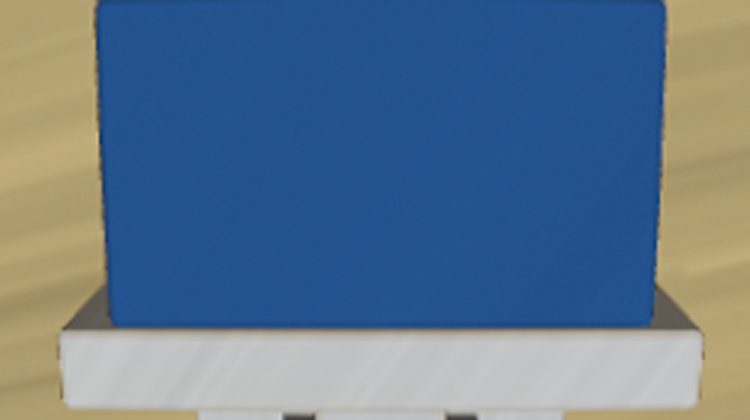

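Contact is light, about 3 N. The upright edge runs 109–654 (mid 381.5) and the bracket edge 61–701 (mid 381), so it is centred and parallel with the edges coinciding. Now the steady press of 9 mm more.

```bash
python3 -m crank '[{"linear":[-0.001,0,0],"dr":[0,0,0],"hand":-1},{"linear":[-0.002,0,0],"dr":[0,0,0],"hand":-1},{"linear":[-0.003,0,0],"dr":[0,0,0],"hand":-1},{"linear":[-0.004,0,0],"dr":[0,0,0],"hand":-1},{"linear":[-0.005,0,0],"dr":[0,0,0],"hand":-1},{"linear":[-0.006,0,0],"dr":[0,0,0],"hand":-1},{"linear":[-0.007,0,0],"dr":[0,0,0],"hand":-1},{"linear":[-0.008,0,0],"dr":[0,0,0],"hand":-1},{"linear":[-0.0085,0,0],"dr":[0,0,0],"hand":-1},{"linear":[-0.009,0,0],"dr":[0,0,0],"hand":-1}]' 100
python3 - <<'E'
from h import *
np.set_printoptions(precision=4,suppress=True)
Z=[]
for i in range(10):
    im=bot.read_camera("wrist");o=bot.get_obs();Z.append(np.r_[o["eef_pos"],o["contact_force"],o["torque"]])
Z=np.array(Z);print(o["t"],Z.mean(0),Z.std(0));M=rot(o["tool_rot"]).as_matrix();print("push",M[:,0]@Z.mean(0)[3:6],M)
s=bot.read_camera("scene")
cv2.imwrite("pics/w6c.png",np.vstack([cv2.resize(im[170:270,195:445],(750,300),interpolation=cv2.INTER_CUBIC),cv2.resize(s[180:280,165:415],(750,300),interpolation=cv2.INTER_CUBIC)]))
E
```

```text
t: 11.22
eef_pos: [0.5597, -0.1771, 0.1527]
tool_rot: [-0.086, 0.083, 0.702, -0.702]
contact_force: [-10.7, 2.9, 3.8]
gripper_width: 0.151
11.7167 [  0.5596  -0.1771   0.1527 -10.5023   2.6072   3.557    0.509    1.7644
   0.002 ] [0.     0.     0.     0.5432 0.2449 0.4176 0.0247 0.0312 0.0304]
push 10.835399055907562 [[-0.9716 -0.004  -0.2365]
 [ 0.2365  0.0008 -0.9716]
 [ 0.0041 -1.      0.0002]]
```

View pics/w6c.png

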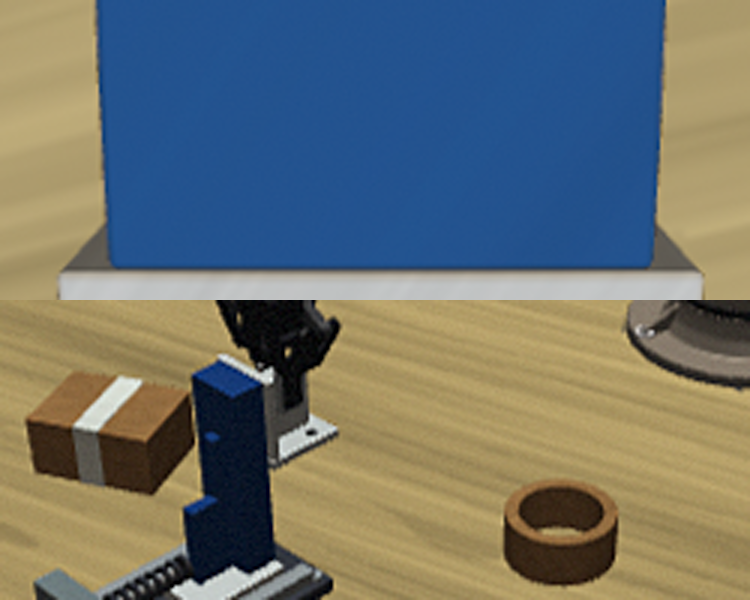

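The top half still shows the bracket centred: upright edge 107–655, bracket edge 61–701. In the lower half, the scene view shows the leg flush on the face with the tops level. The push is 10.8 N, so I'll add 1 mm and hold.

```bash
python3 -m crank '[{"linear":[-0.0005,0,0],"dr":[0,0,0],"hand":-1},{"linear":[-0.001,0,0],"dr":[0,0,0],"hand":-1},{"linear":[-0.001,0,0],"dr":[0,0,0],"hand":-1},{"linear":[-0.001,0,0],"dr":[0,0,0],"hand":-1},{"linear":[-0.001,0,0],"dr":[0,0,0],"hand":-1},{"linear":[-0.001,0,0],"dr":[0,0,0],"hand":-1},{"linear":[-0.001,0,0],"dr":[0,0,0],"hand":-1},{"linear":[-0.001,0,0],"dr":[0,0,0],"hand":-1},{"linear":[-0.001,0,0],"dr":[0,0,0],"hand":-1},{"linear":[-0.001,0,0],"dr":[0,0,0],"hand":-1}]' 100
for i in 1 2 3; do python3 -m crank '[{"linear":[0,0,0],"dr":[0,0,0],"hand":-1},{"linear":[0,0,0],"dr":[0,0,0],"hand":-1},{"linear":[0,0,0],"dr":[0,0,0],"hand":-1},{"linear":[0,0,0],"dr":[0,0,0],"hand":-1},{"linear":[0,0,0],"dr":[0,0,0],"hand":-1},{"linear":[0,0,0],"dr":[0,0,0],"hand":-1},{"linear":[0,0,0],"dr":[0,0,0],"hand":-1},{"linear":[0,0,0],"dr":[0,0,0],"hand":-1},{"linear":[0,0,0],"dr":[0,0,0],"hand":-1},{"linear":[0,0,0],"dr":[0,0,0],"hand":-1}]' 100; done
python3 - <<'E'
from h import *
F=[];P=[]
for i in range(8):
    im=bot.read_camera("wrist");o=bot.get_obs();F.append(o["contact_force"]);P.append(o["eef_pos"])
M=rot(o["tool_rot"]).as_matrix();F=np.mean(F,0);print(o["t"],"push",M[:,0]@F,F,np.mean(P,0),M[2])
cv2.imwrite("pics/w7.png",im)
g=cv2.absdiff(im[170:290,195:445],cv2.imread("pics/w3.png")[170:290,195:445])
gr=cv2.cvtColor(im,cv2.COLOR_BGR2GRAY).astype(float)
for n in("upright_top","bracket_top"):print(n,bot.place_of("wrist",n)[:1])
E
```

```text
t: 12.6
eef_pos: [0.5604, -0.1772, 0.1527]
tool_rot: [-0.086, 0.083, 0.702, -0.702]
contact_force: [-11.9, 2.7, 4.2]
gripper_width: 0.148
t: 13.43
eef_pos: [0.5604, -0.1773, 0.1527]
tool_rot: [-0.086, 0.083, 0.702, -0.702]
contact_force: [-11.7, 2.1, 4.2]
gripper_width: 0.145
t: 14.27
eef_pos: [0.5603, -0.1772, 0.1527]
tool_rot: [-0.086, 0.083, 0.702, -0.702]
contact_force: [-11.4, 2.8, 3.7]
gripper_width: 0.15
t: 15.1
eef_pos: [0.5604, -0.1772, 0.1528]
tool_rot: [-0.086, 0.083, 0.702, -0.702]
contact_force: [-11.2, 2.7, 4.3]
gripper_width: 0.15
15.5 push 11.687993205622616 [-11.2805197    3.00315053   3.88829214] [ 0.56036338 -0.17724983  0.15274076] [ 4.46229514e-03 -9.99990016e-01  2.34631598e-04]
upright_top [{'xy': [316.8, 259.9], 'score': 0.63}]
bracket_top [{'xy': [320.9, 262.5], 'score': 0.56}]
```

Steady push of about 11.7 N, held for more than 2.5 s with nothing moving. Handing in.

```bash
python3 -c "
from station import bot
print(bot.hand_in())"
```

```text
the job is handed in; nothing more can be done
None
```

I gripped the bracket by its web and lifted it off the bench. I then carried it to a standoff in front of the upright, lined it up with the wrist camera and pressed it straight back. I handed the job in at about 15.5 s with the bracket still held and pressed.

**Push:** it averaged about 11.7 N at the end and had been steady for about 3 s, with no movement of the arm.

**Fit:** in the wrist picture at about 11 N, the last one I viewed, the bracket was centred to about 0.1 mm by pixel position and the leg looked flush. Yaw agreed to about 0.2°.

**Checks that disagreed:** the height estimates for the top edges differed slightly. The arm's own readings put the bracket about 0.5 mm high, and most camera estimates put it about 0.5 mm low. One image-scale check at first contact suggested up to 2 mm low, which I put down to rounded edges. The network's two top points in the final picture differed by about 4 px across and 3 px down (about 1 mm each), which I took as detector error.

**Vertical force:** pressing also put about 4 N upward on the gripper, about 7 N more than when it hung free. I took this as friction on the face; nothing slipped.

**Tape, jar and carton:** the arm's path stayed clear of all three. I didn't re-measure their positions at the end.

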